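# Fetch the stain-remover jar from behind the laundry bottles

### The job

The squat stain-remover jar is hemmed in at the back of the wooden tray by a bottle, a flat canister and a spray can: stand all three of them upright on the dark mat first, leaving the jar where it is, then set the jar upright in the middle of the round steel plate. When the jar is on the plate and with the three still on the mat, put each of them back upright where it stood on the tray at the start, the canister square to the tray again (either way round). Knock nothing over and leave the brush, the cup and the soap alone.

Things in the scene. Friction and masses are not known exactly. Their poses are not given: they have to be found in the camera images.
- bottle: detergent bottle: white round body 56 mm in diameter up to 88 mm, tapering shoulder, then a grey round cap 38 mm in diameter from 106 mm to the top at 150 mm; about 0.3 kg. Origin: centre of the underside; z up. Stands on the tray at the start, in one of three spots (left, right and in front of the jar); which of the three varies.
- canister: flat grey plastic canister, a box 42 mm (its x) by 60 mm (its y) by 128 mm high, with a small white cap 26 mm wide on top (12 mm off centre along +y) reaching 146 mm; about 0.3 kg. Origin: centre of the underside; z up. At the start in one of the three spots on the tray, its x along the tray's x within 0.06 rad.
- can: straight aluminium spray can 48 mm in diameter up to 120 mm, with a white cap 44 mm in diameter up to the top at 145 mm; about 0.22 kg. Origin: centre of the underside; z up. At the start in one of the three spots on the tray.
- jar: squat amber glass jar 56 mm in diameter with a steel lid 58 mm in diameter from 42 mm to the top at 58 mm; about 0.18 kg. Origin: centre of the underside; z up. At the start at the back (far) middle of the tray, about 65 mm centre to centre from each of the three tall things, which leaves no room for a gripper.
- tray: fixed shallow wooden tray, 160 mm (its x) by 220 mm (its y), floor 5 mm thick, walls 5 mm thick and 14 mm high measured from the worktop. Origin: centre of its underside, on the worktop; its +x points away from the robot (within 0.2 rad). The tall things stand on its floor about (26, 64), (26, -64) and (-28, 0) mm from the origin, the jar about (36, 0) mm.
- mat: fixed dark rubber mat on the worktop, 260 mm (its x) by 140 mm (its y), 4 mm thick: the side area, empty at the start. Origin: centre of its underside; its x points away from the robot (within 0.2 rad). There is room for the three in a row along x, 85 mm apart.
- plate: fixed round flat dark steel plate, 110 mm in diameter, 6 mm thick, flat top, empty at the start. Origin: centre of its underside, on the worktop. Tray, mat and plate stand side by side: which is left, middle and right varies.
- brush: loose wooden scrubbing brush, 45 by 130 by 40 mm high, on the worktop beyond the work; bystander. Origin: centre of its underside.
- cup: loose grey open dosing cup, 60 mm in diameter, 45 mm high, on the worktop beyond the work; bystander. Origin: centre of its underside.
- soap: loose olive-brown bar of soap, 55 by 85 by 28 mm high, on the worktop beyond the work; bystander. Origin: centre of its underside.
Not all that is in view belongs to the job. Leave any green look-alike of the canister alone. What is shaped like the bottle but pink is not meant.

How it is judged (in metres and radians):
On the way, in this order (a step that is already met when the one before it is completed fails the run):
1. bottle, canister and can all stand upright and released on the mat, the jar still in its place (within 40 mm) (x of bottle in the frame of mat between -0.125 and 0.125 m and y of bottle in the frame of mat between -0.065 and 0.065 m and z of each of bottle, canister, can in the frame of mat below 0.01 m and angle between each of bottle, canister, can's own z axis and vertical below 0.15 rad and x of canister in the frame of mat between -0.125 and 0.125 m and y of canister in the frame of mat between -0.065 and 0.065 m and x of can in the frame of mat between -0.125 and 0.125 m and y of can in the frame of mat between -0.065 and 0.065 m and contact force between the fingers and bottle below 0.1 N and contact force between the fingers and canister below 0.1 N and contact force between the fingers and can below 0.1 N and distance of jar from where it was at the start of the episode below 0.04 m), for 0.2 s.
2. the jar stands upright and released in the middle of the plate (within 15 mm) while the three are still on the mat (horizontal distance between jar and plate below 0.015 m and z of jar in the frame of plate below 0.011 m and angle between each of jar, bottle, canister, can's own z axis and vertical below 0.15 rad and contact force between the fingers and jar below 0.1 N and x of bottle in the frame of mat between -0.125 and 0.125 m and y of bottle in the frame of mat between -0.065 and 0.065 m and z of each of bottle, canister, can in the frame of mat below 0.01 m and x of canister in the frame of mat between -0.125 and 0.125 m and y of canister in the frame of mat between -0.065 and 0.065 m and x of can in the frame of mat between -0.125 and 0.125 m and y of can in the frame of mat between -0.065 and 0.065 m), for 0.2 s.
At the end, for the whole second after the job is handed in: Bottle, canister and can each stand upright, released and at rest within 15 mm of where they stood at the start, the canister within 0.2 rad of square to the tray; the jar stands upright, released and at rest on the plate, within 15 mm of its middle (distance of each of bottle, canister, can from where it was at the start of the episode below 0.015 m and angle between each of bottle, canister, can, jar's own z axis and vertical below 0.15 rad and linear speed of each of bottle, canister, can, jar below 0.02 m/s and contact force between the fingers and bottle below 0.1 N and contact force between the fingers and canister below 0.1 N and contact force between the fingers and can below 0.1 N and angle between the x axis of canister and the x axis of tray, either way round below 0.2 rad and horizontal distance between jar and plate below 0.015 m and z of jar in the frame of plate below 0.011 m and contact force between the fingers and jar below 0.1 N); the robot touches nothing.
It fails at once if bottle, canister, can or jar tipped over (more than 0.6 rad) (angle between any of bottle, canister, can, jar's own z axis and vertical above 0.6 rad).
It fails at once if brush, cup or soap moved by more than 20 mm (distance of any of brush, cup, soap from where it was at the start of the episode above 0.02 m).
It also fails if it takes over 144 s, if anything falls off the work surface, if the arm or the gripper's body presses on something with over 40 N, if the wrist force passes 120 N, or if a joint passes its speed limit or range.

### The arm

A 6-joint arm with a two-finger parallel gripper is mounted at the origin on the work surface. World frame = base frame: x ahead of the robot, y to its left, z up, the work surface at z = 0. Lengths are in m, angles in degrees, forces in N, time in s.
With the tool pointing down it reaches from about 0.275 to 0.75 m from the base axis. Payload 10.2 kg.
Tool frame: the origin (TCP) lies between the finger pads; the fingertips stand 8 mm ahead of it and the grasp point (between the pads) lies 11 mm behind it; z points along the fingers, y is the line along which they close (so a half turn about z gives the same grasp; the last joint's range is limited). The gripper opens to 85 mm and grips with 20 to 120 N. Pads are 22 mm wide; open, the fingers measure 114 mm over their backs; the gripper's body (76 mm by 85 mm) begins 54 mm behind the grasp point. The pads swing forward as they close: fully open they stand 13 mm farther back than shut.
Start: joints at [-87.571, 17.928, 85.812, -0, 76.261, -12.8], TCP at [0.138, -0.507, 0.208] pointing down, gripper open.
Joint ranges: [-168.41, 168.41], [-55.51, 124.54], [10.69, 146.95], [-70.63, 250.63], [1, 178], [-165.06, 165.06]. Speed limits (degrees/s): [136.94, 136.94, 172.46, 180, 180, 180].

### API

Orientations are given as [roll, pitch, yaw] about the fixed x, y, z axes, in that order (R = Rz(yaw) Ry(pitch) Rx(roll)).
In Python, from rig import robot, cams gives the robot as it stands.
- The arm moves only by the tool move_arm, never from a script. Its argument "deltas" is a list of rows, each a list of 7 numbers: the closure, from 0 (fully open) to 1 (shut), then the shift along the tool's x, y, z in units of 30 mm (1.0 is 30 mm), then the turn, a rotation vector about the tool's x, y, z in units of 5 degrees (1.0 is 5 degrees). A call has 1 to 12 rows; each row is the pose to reach, as a shift and turn from the pose commanded when the call began, along the tool's axes at that moment; what a row does not reach only later rows make up. A row lasts 1/10 s, in which the tool goes at most 50 mm and 8.59 degrees, less where a joint would pass 70% of its speed; a pose out of reach is approached as far as the arm can. A call with a gripper value outside its range is refused whole. The fingers move at their own pace and stop on an object; "force" is the grip in N (left out, the last holds). Time passes only in rows, so rows that repeat a pose let the fingers close. It gives the time, the measured TCP pose, the force, the opening and the grip force at its end, in the units of the state.
- robot.read_state(): the state, without advancing time (a new reading comes with each control period).
- cams.read_camera(name): name is "scene" or "top" or "wrist"; returns a dict with "color" (384x512x3 uint8, red, green, blue), "z_map" (384x512 float32, m along the optical axis (not along the pixel's ray), 0 where there is no reading), "camera_matrix" (3x3 intrinsics, pixels), "pose" (4x4, takes a point from camera to world coordinates). Camera axes: x right, y down, z forward; pixel columns grow to the right and rows downward; lengths in m; the calibration is good to about 2 mm. A picture is of the moment at which its call begins.
- robot.sign_off(): hands the job in; it is judged then, once.
The state is a dict: "time": time; "q": joint angles; "joint_velocities": joint speeds; "joint_torque": joint torques, N m; "position": TCP position; "orientation": TCP orientation; "contact_force": force on the tool from outside, world axes, zero at the start; "moment": the same for the moment, N m; "opening": finger opening in m; "gripper_force": force on a finger pad.
Only numpy, scipy, OpenCV 4.12 (cv2) and the standard library are available. Lean on these libraries where they do the work, as an engineer would, in place of code of your own. Each camera call takes 0.05 s, during which the arm holds its last target. There are 200 camera calls.

## Working session

There is one attempt and no reset: what is moved stays moved. The work goes in short steps, Python scripts to look and compute and a tool call to move; the robot and the scene stay as the last step left them, time stands still between calls to the robot, and variables do not carry over. Pictures are saved under pics/ and viewed, at most 14 in all, crops included, and the job is handed in when it is done.

Besides the shell and the picture viewer there is one more tool, called after ">>>" as name(argument=value, ...) on one line, values as JSON. move_arm: Moves the arm, as the interface text tells. Its arguments: {"type":"object","properties":{"deltas":{"type":"array"},"force":{"type":"number"}},"required":["deltas"]}

```bash
mkdir -p pics; ls
python3 - <<'E'
from rig import robot,cams
import cv2,numpy as np
for n in ("top","scene"):
    d=cams.read_camera(n); cv2.imwrite(f"pics/{n}0.png",d["color"][:,:,::-1]); np.savez(f"{n}0.npz",**d)
    print(n,d["pose"].round(3).tolist(),d["camera_matrix"].tolist())
s=robot.read_state(); print(s["position"],s["orientation"],s["opening"])
E
```

```text
pics
top [[0.014, -0.992, 0.124, 0.466], [-1.0, -0.016, -0.015, 0.0], [0.016, -0.124, -0.992, 0.954], [0.0, 0.0, 0.0, 1.0]] [[394.15563805030445, 0.0, 254.09593022112975], [0.0, 394.15563805030445, 189.77933923345608], [0.0, 0.0, 1.0]]
scene [[-0.525, 0.675, -0.519, 1.085], [0.851, 0.416, -0.32, 0.324], [0.0, -0.61, -0.793, 0.807], [0.0, 0.0, 0.0, 1.0]] [[409.2428117838621, 0.0, 256.84126854307846], [0.0, 409.2428117838621, 190.00701182781347], [0.0, 0.0, 1.0]]
[ 0.13790626 -0.50631307  0.20771039] [-1.79938737e+02 -1.42336599e-02  1.52316726e+01] 0.085096331555474
```

View pics/top0.png

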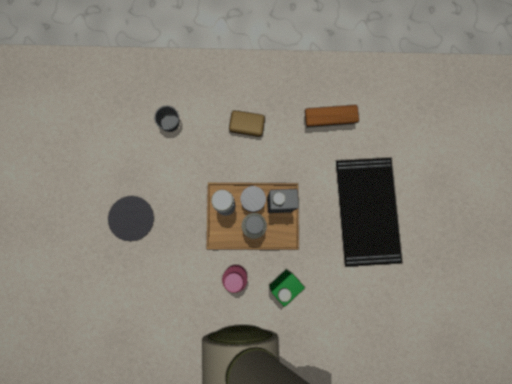

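View pics/scene0.png

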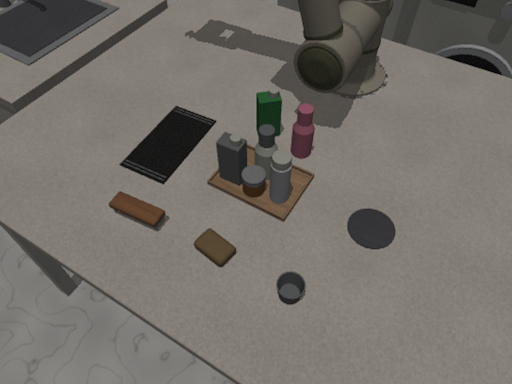

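The top view shows the can at (223,202), jar (253,198), canister (283,201), bottle (255,226), plate (131,218) and mat (368,212). Possible mix-ups: the pink bottle at (235,279) and the green canister at (287,288), both in front of the tray. I choose the white and grey bottle and the grey canister on the tray.

```bash
cat > h.py <<'E'
import numpy as np,cv2
def cloud(d):
    z=d["z_map"];v,u=np.indices(z.shape);K=d["camera_matrix"]
    p=np.stack([(u-K[0,2])/K[0,0]*z,(v-K[1,2])/K[1,1]*z,z],-1)
    w=p@d["pose"][:3,:3].T+d["pose"][:3,3]; w[z==0]=np.nan
    return w
def blobs(d,lo,hi,minpx=15):
    w=cloud(d); m=((w[...,2]>lo)&(w[...,2]<hi)).astype(np.uint8)
    n,l,st,c=cv2.connectedComponentsWithStats(m,connectivity=4)
    for i in range(1,n):
        if st[i,4]>=minpx:
            P=w[l==i]; (cx,cy),(a,b),t=cv2.minAreaRect((P[:,:2]*1000).astype(np.float32))
            col=d["color"][l==i].mean(0).round()
            print("px",c[i].round(),"n",st[i,4],"rect c",round(cx,1),round(cy,1),"size",round(a),round(b),"ang",round(t,1),"z",np.median(P[:,2]).round(4),"mean",(P.mean(0)*1000).round(1)[:2],"col",col)
E
python3 - <<'E'
from h import *
for n in("top","scene"):
    d=dict(np.load(n+"0.npz"))
    for lo,hi in((.136,.16),(.115,.135),(.05,.066),(.0095,.048)):
        print(n,lo,hi);blobs(d,lo,hi)
d=dict(np.load("top0.npz"));w=cloud(d);g=d["color"].astype(int);v,u=np.indices(w.shape[:2])
def rect(m,name):
    m=cv2.morphologyEx(m.astype(np.uint8),cv2.MORPH_OPEN,np.ones((3,3)))
    P=(w[m>0][:,:2]*1000).astype(np.float32);print(name,len(P),cv2.minAreaRect(P),P.mean(0))
dark=(g.max(-1)<60)&(w[...,2]<.02)
rect(dark&(u>330)&(u<405)&(v>150)&(v<270),"mat")
rect(dark&(u>100)&(u<160)&(v>190)&(v<245),"plate")
rect((u>200)&(u<305)&(v>175)&(v<255)&(g[...,0]-g[...,2]>35),"tray")
im=cv2.resize(d["color"][165:310,190:410,::-1],None,fx=3.6,fy=3.6,interpolation=cv2.INTER_CUBIC);cv2.imwrite("pics/crop.png",im)
E
```

```text
top 0.136 0.16
px [222. 200.] n 358 rect c 546.0 53.8 size 42 42 ang 46.1 z 0.1496 mean [545.7  53.5] col [150. 151. 148.]
px [279. 198.] n 129 rect c 551.0 -63.4 size 23 25 ang 43.6 z 0.1508 mean [550.6 -62.8] col [145. 147. 144.]
px [255. 224.] n 269 rect c 496.6 -13.5 size 36 34 ang 0.9 z 0.155 mean [496.3 -13.5] col [102. 104. 103.]
px [234. 282.] n 287 rect c 381.2 25.8 size 37 36 ang 2.2 z 0.15 mean [381.2  26.4] col [148.  99. 119.]
px [285. 294.] n 136 rect c 357.4 -76.4 size 25 25 ang 68.3 z 0.146 mean [357.6 -76.1] col [139. 145. 135.]
top 0.115 0.135
px [285. 199.] n 417 rect c 551.9 -75.1 size 42 60 ang 3.0 z 0.1328 mean [550.2 -77.1] col [97. 98. 95.]
px [228. 207.] n 44 rect c 535.1 44.3 size 18 45 ang 38.7 z 0.1247 mean [533.3  42.6] col [86. 84. 80.]
px [289. 288.] n 486 rect c 365.1 -85.2 size 42 60 ang 42.3 z 0.1278 mean [368.6 -86.4] col [ 46. 108.  57.]
top 0.05 0.066
px [253. 198.] n 495 rect c 558.4 -10.8 size 56 55 ang 0.9 z 0.0629 mean [558.5 -10.9] col [137. 137. 135.]
top 0.0095 0.048
px [332. 115.] n 1023 rect c 767.0 -199.1 size 47 130 ang 5.1 z 0.0395 mea
[... 3887 characters left out ...]
 68. 68.]
px [137. 210.] n 1072 rect c 770.2 -197.2 size 45 132 ang 5.6 z 0.0382 mean [ 772.8 -191.1] col [85. 61. 43.]
px [214. 247.] n 919 rect c 751.8 9.1 size 84 54 ang 81.2 z 0.0259 mean [755.3  12.2] col [79. 66. 47.]
px [290. 286.] n 488 rect c 753.6 199.3 size 60 58 ang 29.7 z 0.0329 mean [749. 197.] col [51. 52. 52.]
mat 5448 ((538.7034912109375, -291.0260925292969), (256.0090637207031, 136.6602783203125), 4.364298343658447) [ 535.49896 -291.866  ]
plate 0 ((0.0, 0.0), (0.0, 0.0), 0.0) [nan nan]
tray 3738 ((522.18017578125, -8.460189819335938), (222.1154022216797, 157.21255493164062), 88.15260314941406) [nan nan]<stdin>:9: RuntimeWarning: Mean of empty slice.
  ret = um.true_divide(
```

View pics/crop.png

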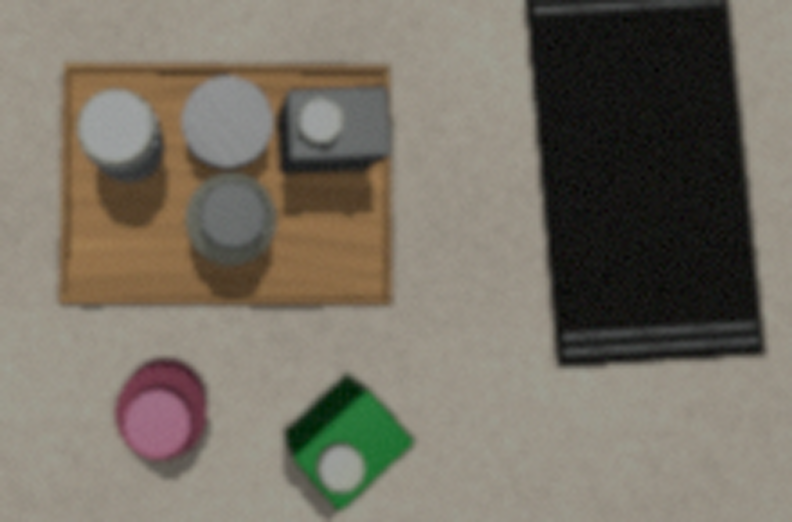

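The crop confirms it: grey canister at right, grey-capped white bottle in front, and can at left of the jar. The pink and green decoys stand apart, in front of the tray. Next I locate the plate and confirm the mat with both cameras.

```bash
cat >> h.py <<'E'
def go(x,y,z,yaw):
    from rig import robot
    from scipy.spatial.transform import Rotation as R
    s=robot.read_state();p=np.array(s["position"]);Rc=R.from_euler("xyz",s["orientation"],degrees=True)
    Rt=R.from_euler("xyz",[180,0,yaw],degrees=True)
    print("t",s["time"],"p",(p*1000).round(1),"units",(Rc.inv().apply(np.array([x,y,z])/1000-p)/.03).round(2),"turn",((Rc.inv()*Rt).as_rotvec(degrees=True)/5).round(2))
E
python3 - <<'E'
from h import *
for n,(pu,pv),(mu,mv) in (("top",(131,218),(368,212)),("scene",(371,228),(170,143))):
    d=dict(np.load(n+"0.npz"));w=cloud(d);g=d["color"].astype(int).max(-1)
    print(n,"px",g[pv,pu],w[pv,pu])
    for nm,u,v,r in(("plate",pu,pv,35),("mat",mu,mv,60)):
        m=((g<(75 if n=="top" else 62))&(np.nan_to_num(w[...,2],nan=1)<.03)).astype(np.uint8)
        m=cv2.morphologyEx(m,cv2.MORPH_CLOSE,np.ones((7,7)))
        k,l,st,c=cv2.connectedComponentsWithStats(m,connectivity=4)
        P=(w[l==l[v,u]][:,:2]*1000);P=P[~np.isnan(P[:,0])].astype(np.float32)
        print(nm,st[l[v,u]],cv2.minAreaRect(P),P.mean(0))
go(554,-74,250,92.8)
E
```

```text
top px 61 [0.51226813 0.2794553  0.00594956]
plate [ 109  197   44   44 1534] ((511.49859619140625, 280.6980895996094), (102.8662109375, 103.81723022460938), 1.091005802154541) [511.61713 280.5647 ]
mat [ 336  158   66  109 6021] ((538.2349853515625, -291.51708984375), (258.7322998046875, 138.84844970703125), 4.091277122497559) [ 536.04395 -290.94876]
scene px 55 [0.51386704 0.28289271 0.00304012]
plate [ 348  209   47   40 1455] ((514.2431030273438, 282.16900634765625), (105.94383239746094, 107.0562515258789), 74.830810546875) [515.7786  283.06265]
mat [ 120  106   96   78 3500] ((540.5613403320312, -290.32818603515625), (260.7768249511719, 141.2920684814453), 4.602938652038574) [ 548.8398  -288.22046]
t 0.1 p [ 137.9 -506.3  207.7] units [ 17.17 -10.26  -1.39] turn [-1.000e-02 -1.000e-02 -1.551e+01]
```

>>> move_arm(deltas=[[0,17.17,-10.26,-1.4,0,0,-15.51],[0,17.17,-10.26,-1.4,0,0,-15.51],[0,17.17,-10.26,-1.4,0,0,-15.51],[0,17.17,-10.26,-1.4,0,0,-15.51],[0,17.17,-10.26,-1.4,0,0,-15.51],[0,17.17,-10.26,-1.4,0,0,-15.51],[0,17.17,-10.26,-1.4,0,0,-15.51],[0,17.17,-10.26,-1.4,0,0,-15.51],[0,17.17,-10.26,-1.4,0,0,-15.51],[0,17.17,-10.26,-1.4,0,0,-15.51],[0,17.17,-10.26,-1.4,0,0,-15.51],[0,17.17,-10.26,-1.4,0,0,-15.51]], force=40)

```text
time: 1.3
position: [0.554, -0.0735, 0.25]
orientation: [-180.0, -0.0, 92.8]
contact_force: [0.8, -1.0, -0.1]
opening: 0.085
gripper_force: 0.0
```

```bash
python3 -c "
from h import *
from rig import cams
go(554,-74,250,92.8);go(554,-74,94,92.8)
d=cams.read_camera('wrist')
for a in((.136,.165),(.115,.136),(.05,.07)):blobs(d,*a)
"
```

```text
t 1.3 p [554.  -73.5 250. ] units [-0.02 -0.   -0.  ] turn [-0.01 -0.   -0.  ]
t 1.3 p [554.  -73.5 250. ] units [-0.02  0.    5.2 ] turn [-0.01 -0.   -0.  ]
px [247.  23.] n 2620 rect c 544.4 49.3 size 43 32 ang 2.8 z 0.1505 mean [544.1  50.6] col [208. 208. 203.]
px [25. 46.] n 2535 rect c 381.5 27.5 size 38 32 ang 83.9 z 0.1503 mean [383.1  27.5] col [181. 108. 131.]
px [178. 109.] n 2129 rect c 494.5 -12.2 size 37 37 ang 52.7 z 0.1556 mean [495.4 -11.7] col [123. 123. 122.]
px [246. 175.] n 831 rect c 548.7 -61.2 size 25 25 ang 2.3 z 0.1516 mean [548.8 -60.4] col [172. 172. 162.]
px [ 15. 178.] n 878 rect c 357.0 -75.2 size 26 22 ang 80.5 z 0.1463 mean [358.5 -73.9] col [121. 121. 110.]
px [248.  47.] n 375 rect c 544.4 43.5 size 47 24 ang 1.7 z 0.1252 mean [545.2  38.3] col [146. 144. 142.]
px [56. 53.] n 676 rect c 388.7 25.6 size 38 18 ang 77.3 z 0.126 mean [392.9  25.7] col [104.  62.  73.]
px [203. 106.] n 117 rect c 508.3 -10.0 size 9 32 ang 9.7 z 0.1259 mean [510.2  -9.3] col [82. 80. 76.]
px [ 45. 184.] n 2789 rect c 363.1 -83.5 size 43 60 ang 42.1 z 0.1284 mean [371.6 -82.6] col [ 45. 101.  54.]
px [246. 185.] n 2461 rect c 549.5 -73.5 size 42 60 ang 3.1 z 0.1336 mean [549.7 -73.8] col [119. 119. 117.]
px [101.  64.] n 440 rect c 395.3 23.0 size 54 21 ang 73.7 z 0.0605 mean [400.8  23.9] col [108.  67.  76.]
px [247.  62.] n 63 rect c 544.4 34.1 size 32 6 ang 1.1 z 0.06 mean [544.8  33.3] col [93. 91. 89.]
px [257. 107.] n 2608 rect c 556.8 -9.5 size 57 57 ang 2.8 z 0.0637 mean [556.6  -9. ] col [195. 193. 193.]
px [221. 104.] n 41 rect c 519.6 -8.3 size 4 29 ang 9.1 z 0.0604 mean [520.2  -7.8] col [105. 103.  95.]
px [ 87. 161.] n 551 rect c 379.3 -81.1 size 32 70 ang 9.4 z 0.0603 mean [378.8 -73.9] col [42. 75. 45.]
px [247. 141.] n 78 rect c 548.2 -44.1 size 38 1 ang 2.5 z 0.0598 mean [548.7 -44. ] col [75. 73. 71.]
```

>>> move_arm(deltas=[[0,0,-0.06,1.2,0,0,0],[0,0,-0.06,2.4,0,0,0],[0,0,-0.06,3.4,0,0,0],[0,0,-0.06,4.2,0,0,0],[0,0,-0.06,4.8,0,0,0],[0,0,-0.06,5.2,0,0,0],[0,0,-0.06,5.2,0,0,0],[1,0,-0.06,5.2,0,0,0],[1,0,-0.06,5.2,0,0,0],[1,0,-0.06,5.2,0,0,0],[1,0,-0.06,5.2,0,0,0],[1,0,-0.06,5.2,0,0,0]])

```text
time: 2.55
position: [0.5517, -0.0757, 0.0951]
orientation: [179.9, 0.0, 92.8]
contact_force: [-0.9, -0.3, 5.5]
opening: 0.0411
gripper_force: 41.7
```

>>> move_arm(deltas=[[1,0,0,-0.3,0,0,0],[1,0,0,-0.9,0,0,0],[1,0,0,-1.6,0,0,0],[1,0,0,-2.1,0,0,0],[1,0,0,-2.3,0,0,0],[1,0,0,-2.3,0,0,0]])

```text
time: 3.15
position: [0.5513, -0.0754, 0.1636]
orientation: [180.0, 0.0, 92.8]
contact_force: [-0.2, -0.2, -2.6]
opening: 0.0412
gripper_force: 41.1
```

```bash
python3 -c "
from h import *
go(626,-314,164,94);go(626,-314,94,94)
"
```

```text
t 3.15 p [551.3 -75.4 163.6] units [-8.06  2.1  -0.01] turn [ 0.01  0.   -0.24]
t 3.15 p [551.3 -75.4 163.6] units [-8.06  2.1   2.32] turn [ 0.01  0.   -0.24]
```

>>> move_arm(deltas=[[1,-0.3,0.08,0,0,0,0],[1,-0.9,0.23,0,0,0,0],[1,-1.7,0.44,0,0,0,0],[1,-2.6,0.68,0,0,0,0],[1,-3.5,0.91,0,0,0,0],[1,-4.4,1.15,0,0,0,0],[1,-5.3,1.38,0,0,0,0],[1,-6.1,1.59,0,0,0,0],[1,-6.9,1.8,0,0,0,0],[1,-7.5,1.95,0,0,0,0],[1,-7.9,2.06,0,0,0,0],[1,-8.06,2.1,0,0,0,0]])

```text
time: 4.35
position: [0.6253, -0.3164, 0.1615]
orientation: [-179.9, -0.0, 92.7]
contact_force: [0.0, 0.1, -2.7]
opening: 0.0411
gripper_force: 41.1
```

>>> move_arm(deltas=[[1,0,0,0.4,0,0,0],[1,0,0,1.0,0,0,0],[1,0,0,1.5,0,0,0],[1,0,0,1.9,0,0,0],[1,0,0,2.1,0,0,0],[1,0,0,2.2,0,0,0],[1,0,0,2.27,0,0,0],[1,0,0,2.3,0,0,0],[1,0,0,2.3,0,0,0]])

```text
time: 5.25
position: [0.626, -0.314, 0.0945]
orientation: [180.0, 0.0, 92.8]
contact_force: [-0.7, 0.6, -1.6]
opening: 0.0411
gripper_force: 41.0
```

>>> move_arm(deltas=[[1,0,0,0.04,0,0,0],[0,0,0,0.04,0,0,0],[0,0,0,0.04,0,0,0],[0,0,0,0.04,0,0,0],[0,0,0,0.04,0,0,0],[0,0,0,-0.6,0,0,0],[0,0,0,-1.6,0,0,0],[0,0,0,-2.8,0,0,0],[0,0,0,-4.0,0,0,0],[0,0,0,-4.6,0,0,0],[0,0,0,-4.6,0,0,0]])

```text
time: 6.35
position: [0.6266, -0.3144, 0.2353]
orientation: [179.7, 0.2, 92.8]
contact_force: [-0.6, -0.3, -0.2]
opening: 0.0852
gripper_force: 0.0
```

```bash
python3 -c "
from h import *
go(496.5,-12,230,92.8);
"
```

```text
t 6.35 p [ 626.6 -314.4  235.3] units [10.28 -3.84  0.12] turn [ 0.05  0.04 -0.  ]
```

>>> move_arm(deltas=[[0,10.28,-3.84,0.1,0,0,0],[0,10.28,-3.84,0.1,0,0,0],[0,10.28,-3.84,0.1,0,0,0],[0,10.28,-3.84,0.1,0,0,0],[0,10.28,-3.84,0.1,0,0,0],[0,10.28,-3.84,0.1,0,0,0],[0,10.28,-3.84,0.1,0,0,0],[0,10.28,-3.84,0.1,0,0,0],[0,10.28,-3.84,0.1,0,0,0],[0,10.28,-3.84,0.1,0,0,0],[0,10.28,-3.84,0.1,0,0,0]])

```text
time: 7.45
position: [0.496, -0.0124, 0.2286]
orientation: [-180.0, -0.0, 92.7]
contact_force: [-1.0, -0.5, 0.6]
opening: 0.0857
gripper_force: 0.0
```

```bash
python3 -c "
from h import *
from rig import cams
go(496.5,-12,120,92.8)
d=cams.read_camera('wrist')
for a in((.136,.165),(.05,.07)):blobs(d,*a)
cv2.imwrite('pics/w1.png',d['color'][:,:,::-1])
"
```

```text
t 7.45 p [496.  -12.4 228.6] units [0.01 0.02 3.62] turn [-0.01 -0.   -0.02]
px [323. 108.] n 3132 rect c 543.6 55.2 size 43 43 ang 83.4 z 0.1506 mean [542.7  55.8] col [201. 201. 196.]
px [ 95. 135.] n 2458 rect c 378.5 28.4 size 37 37 ang 73.0 z 0.1505 mean [380.7  29.1] col [156.  92. 110.]
px [249. 196.] n 2091 rect c 494.2 -11.6 size 37 37 ang 1.6 z 0.1557 mean [494.   -9.8] col [91. 89. 87.]
px [ 78. 260.] n 911 rect c 355.1 -74.6 size 25 26 ang 27.2 z 0.1463 mean [356.6 -72.7] col [149. 149. 136.]
px [281. 104.] n 50 rect c 522.1 56.7 size 26 4 ang 86.5 z 0.0602 mean [521.6  56.5] col [90. 88. 87.]
px [155. 121.] n 269 rect c 397.0 32.7 size 17 51 ang 14.3 z 0.0606 mean [400.8  34.5] col [93. 60. 67.]
px [311. 172.] n 2624 rect c 556.3 -9.2 size 57 57 ang 47.9 z 0.0638 mean [555.7  -8. ] col [168. 166. 166.]
px [250. 148.] n 101 rect c 494.4 10.6 size 10 42 ang 90.0 z 0.0604 mean [493.6  12.7] col [95. 93. 84.]
px [137. 221.] n 508 rect c 377.6 -70.3 size 3 60 ang 42.0 z 0.0604 mean [377.7 -69.4] col [40. 64. 41.]
```

>>> move_arm(deltas=[[0,0,0,1.0,0,0,0],[0,0,0,2.0,0,0,0],[0,0,0,2.9,0,0,0],[0,0,0,3.4,0,0,0],[0,0,0,3.6,0,0,0],[0,0,0,3.6,0,0,0],[1,0,0,3.6,0,0,0],[1,0,0,3.6,0,0,0],[1,0,0,3.6,0,0,0],[1,0,0,3.6,0,0,0],[1,0,0,3.6,0,0,0],[1,0,0,3.6,0,0,0]])

```text
time: 8.7
position: [0.4962, -0.0116, 0.1219]
orientation: [179.9, 0.0, 92.8]
contact_force: [-0.9, 0.1, 5.6]
opening: 0.036
gripper_force: 39.8
```

>>> move_arm(deltas=[[1,0,0,-0.3,0,0,0],[1,0,0,-0.9,0,0,0],[1,0,0,-1.6,0,0,0],[1,0,0,-2.1,0,0,0],[1,0,0,-2.3,0,0,0],[1,0,0,-2.3,0,0,0]])

```text
time: 9.3
position: [0.4959, -0.0115, 0.1905]
orientation: [180.0, 0.0, 92.8]
contact_force: [1.0, 0.6, -4.2]
opening: 0.0358
gripper_force: 40.8
```

```bash
python3 -c "
from h import *
go(457,-327,189,92.8)
"
```

```text
t 9.3 p [495.9 -11.5 190.5] units [-10.44  -1.81   0.05] turn [ 0.01  0.   -0.  ]
```

>>> move_arm(deltas=[[1,-0.4,-0.07,0,0,0,0],[1,-1.2,-0.21,0,0,0,0],[1,-2.2,-0.38,0,0,0,0],[1,-3.3,-0.57,0,0,0,0],[1,-4.4,-0.76,0,0,0,0],[1,-5.5,-0.95,0,0,0,0],[1,-6.6,-1.14,0,0,0,0],[1,-7.7,-1.33,0,0,0,0],[1,-8.7,-1.51,0,0,0,0],[1,-9.6,-1.66,0,0,0,0],[1,-10.2,-1.77,0,0,0,0],[1,-10.44,-1.81,0,0,0,0]])

```text
time: 10.5
position: [0.4559, -0.3285, 0.1892]
orientation: [-179.9, -0.1, 92.7]
contact_force: [-0.0, 0.3, -3.8]
opening: 0.0361
gripper_force: 40.7
```

>>> move_arm(deltas=[[1,0,0,0.2,0,0,0],[1,0,0,0.8,0,0,0],[1,0,0,1.4,0,0,0],[1,0,0,1.9,0,0,0],[1,0,0,2.1,0,0,0],[1,0,0,2.2,0,0,0],[1,0,0,2.27,0,0,0],[1,0,0,2.31,0,0,0],[1,0,0,2.34,0,0,0],[1,0,0,2.34,0,0,0]])

```text
time: 11.5
position: [0.4571, -0.3273, 0.121]
orientation: [179.9, 0.1, 92.8]
contact_force: [-1.7, 1.2, 5.7]
opening: 0.0356
gripper_force: 41.3
```

Contact made. Release, rise, and go on to the can.

>>> move_arm(deltas=[[0,0,0,0,0,0,0],[0,0,0,0,0,0,0],[0,0,0,0,0,0,0],[0,0,0,0,0,0,0],[0,0,0,-0.6,0,0,0],[0,0,0,-1.6,0,0,0],[0,0,0,-2.8,0,0,0],[0,0,0,-3.7,0,0,0],[0,0,0,-3.7,0,0,0]])

```text
time: 12.4
position: [0.4578, -0.3279, 0.2347]
orientation: [179.7, 0.3, 92.8]
contact_force: [0.3, -0.5, -0.6]
opening: 0.0853
gripper_force: 0.0
```

```bash
python3 -c "
from h import *
go(545.5,55,230,92.8)
"
```

```text
t 12.4 p [ 457.8 -327.9  234.7] units [12.61  3.54  0.11] turn [ 0.05  0.06 -0.  ]
```

>>> move_arm(deltas=[[0,12.61,3.55,0,0,0,0],[0,12.61,3.55,0,0,0,0],[0,12.61,3.55,0,0,0,0],[0,12.61,3.55,0,0,0,0],[0,12.61,3.55,0,0,0,0],[0,12.61,3.55,0,0,0,0],[0,12.61,3.55,0,0,0,0],[0,12.61,3.55,0,0,0,0],[0,12.61,3.55,0,0,0,0],[0,12.61,3.55,0,0,0,0],[0,12.61,3.55,0,0,0,0],[0,12.61,3.55,0,0,0,0]])

```text
time: 13.6
position: [0.5447, 0.0549, 0.2307]
orientation: [-180.0, 0.0, 92.7]
contact_force: [0.1, -0.5, 0.2]
opening: 0.0854
gripper_force: 0.0
```

```bash
python3 -c "
from h import *
from rig import cams
go(545.5,55,94,92.8)
d=cams.read_camera('wrist')
for a in((.136,.165),(.05,.07)):blobs(d,*a)
"
```

```text
t 13.6 p [544.7  54.9 230.7] units [0.   0.03 4.56] turn [-0.    0.   -0.02]
px [251. 194.] n 2530 rect c 543.8 55.6 size 43 43 ang 37.9 z 0.1506 mean [543.8  57.3] col [134. 133. 122.]
px [ 41. 218.] n 2177 rect c 378.9 28.3 size 38 37 ang 57.3 z 0.1504 mean [381.5  30.5] col [154.  89. 108.]
px [ 34. 317.] n 299 rect c 357.6 -66.9 size 10 21 ang 80.1 z 0.1433 mean [359.3 -65.5] col [107. 107.  98.]
px [251. 152.] n 100 rect c 544.1 74.2 size 10 38 ang 89.5 z 0.0599 mean [543.7  76.2] col [92. 90. 89.]
px [107. 180.] n 440 rect c 391.6 38.3 size 23 55 ang 37.4 z 0.0603 mean [397.3  40.6] col [90. 55. 64.]
px [261. 236.] n 1780 rect c 558.0 -13.4 size 57 49 ang 17.1 z 0.0638 mean [558.  -12.5] col [145. 143. 142.]
px [ 88. 267.] n 386 rect c 369.4 -60.6 size 6 36 ang 50.0 z 0.0605 mean [369.4 -60.4] col [31. 62. 35.]
```

>>> move_arm(deltas=[[0,0,0,1.2,0,0,0],[0,0,0,2.4,0,0,0],[0,0,0,3.4,0,0,0],[0,0,0,4.1,0,0,0],[0,0,0,4.55,0,0,0],[0,0,0,4.55,0,0,0],[1,0,0,4.55,0,0,0],[1,0,0,4.55,0,0,0],[1,0,0,4.55,0,0,0],[1,0,0,4.55,0,0,0],[1,0,0,4.55,0,0,0],[1,0,0,4.55,0,0,0]])

```text
time: 14.85
position: [0.5456, 0.0559, 0.0959]
orientation: [179.9, 0.0, 92.8]
contact_force: [-0.3, -0.1, 6.3]
opening: 0.0449
gripper_force: 39.9
```

>>> move_arm(deltas=[[1,0,0,-0.3,0,0,0],[1,0,0,-0.9,0,0,0],[1,0,0,-1.7,0,0,0],[1,0,0,-2.5,0,0,0],[1,0,0,-3.1,0,0,0],[1,0,0,-3.3,0,0,0],[1,0,0,-3.3,0,0,0]])

```text
time: 15.55
position: [0.5449, 0.0561, 0.194]
orientation: [179.9, 0.0, 92.8]
contact_force: [-0.6, 0.2, -2.3]
opening: 0.0444
gripper_force: 41.3
```

```bash
python3 -c "
from h import *
go(537,-261,193,92.8)
"
```

```text
t 15.55 p [544.9  56.1 194. ] units [-10.54  -0.78   0.03] turn [ 0.01  0.   -0.  ]
```

>>> move_arm(deltas=[[1,-0.4,-0.03,0,0,0,0],[1,-1.2,-0.09,0,0,0,0],[1,-2.2,-0.16,0,0,0,0],[1,-3.3,-0.24,0,0,0,0],[1,-4.4,-0.33,0,0,0,0],[1,-5.5,-0.41,0,0,0,0],[1,-6.6,-0.49,0,0,0,0],[1,-7.7,-0.57,0,0,0,0],[1,-8.7,-0.64,0,0,0,0],[1,-9.6,-0.71,0,0,0,0],[1,-10.3,-0.76,0,0,0,0],[1,-10.54,-0.78,0,0,0,0]])

```text
time: 16.75
position: [0.5357, -0.2631, 0.1919]
orientation: [-179.9, -0.1, 92.6]
contact_force: [0.3, 0.3, -2.2]
opening: 0.0447
gripper_force: 41.2
```

>>> move_arm(deltas=[[1,0,0,0.3,0,0,0],[1,0,0,1.0,0,0,0],[1,0,0,1.8,0,0,0],[1,0,0,2.5,0,0,0],[1,0,0,2.9,0,0,0],[1,0,0,3.15,0,0,0],[1,0,0,3.25,0,0,0],[1,0,0,3.3,0,0,0],[1,0,0,3.34,0,0,0],[1,0,0,3.34,0,0,0]])

```text
time: 17.75
position: [0.5373, -0.2613, 0.095]
orientation: [179.9, 0.1, 92.8]
contact_force: [-1.3, 1.8, 5.7]
opening: 0.0448
gripper_force: 42.2
```

>>> move_arm(deltas=[[0,0,0,0,0,0,0],[0,0,0,0,0,0,0],[0,0,0,0,0,0,0],[0,0,0,0,0,0,0],[0,0,0,-0.6,0,0,0],[0,0,0,-1.6,0,0,0],[0,0,0,-2.8,0,0,0],[0,0,0,-4.0,0,0,0],[0,0,0,-4.5,0,0,0]])

```text
time: 18.65
position: [0.5375, -0.2614, 0.232]
orientation: [179.8, 0.2, 92.8]
contact_force: [0.3, -1.1, -0.6]
opening: 0.0855
gripper_force: 0.0
```

```bash
python3 -c "
from h import *
go(556.5,-10,150,92.8)
go(556.5,-10,230,92.8)
"
```

```text
t 18.65 p [ 537.5 -261.4  232. ] units [8.35 1.03 2.71] turn [ 0.05  0.04 -0.  ]
t 18.65 p [ 537.5 -261.4  232. ] units [8.34 1.04 0.04] turn [ 0.05  0.04 -0.  ]
```

>>> move_arm(deltas=[[0,8.34,1.03,0,0,0,0],[0,8.34,1.03,0,0,0,0],[0,8.34,1.03,0,0,0,0],[0,8.34,1.03,0,0,0,0],[0,8.34,1.03,0,0,0,0],[0,8.34,1.03,2.7,0,0,0],[0,8.34,1.03,2.7,0,0,0],[0,8.34,1.03,2.7,0,0,0],[0,8.34,1.03,2.7,0,0,0],[0,8.34,1.03,2.7,0,0,0]])

```text
time: 19.65
position: [0.5566, -0.01, 0.1494]
orientation: [179.8, 0.1, 92.7]
contact_force: [0.3, -0.3, -0.1]
opening: 0.0852
gripper_force: 0.0
```

```bash
python3 -c "
from h import *
from rig import cams
go(556.5,-10,44,92.8)
d=cams.read_camera('wrist')
blobs(d,.05,.07)
d=cams.read_camera('top')
for a in((.136,.165),(.115,.136)):blobs(d,*a)
cv2.imwrite('pics/top1.png',d['color'][:,:,::-1])
"
```

```text
t 19.65 p [556.6 -10.  149.4] units [ 0.01 -0.02  3.51] turn [ 0.04  0.01 -0.01]
px [ 44. 129.] n 1059 rect c 394.8 29.8 size 24 55 ang 6.5 z 0.0604 mean [400.3  32.9] col [90. 54. 63.]
px [251. 192.] n 4259 rect c 556.4 -9.1 size 58 57 ang 67.3 z 0.0637 mean [556.5  -7.7] col [120. 118. 117.]
px [ 32. 253.] n 1319 rect c 377.6 -70.2 size 5 60 ang 41.6 z 0.0604 mean [377.9 -69.6] col [25. 60. 31.]
px [392. 164.] n 141 rect c 626.1 -301.6 size 25 25 ang 51.7 z 0.1496 mean [ 625.1 -299.9] col [139. 141. 130.]
px [375. 206.] n 374 rect c 537.5 -261.9 size 41 42 ang 0.9 z 0.149 mean [ 537.6 -260.8] col [148. 150. 138.]
px [408. 245.] n 322 rect c 457.5 -328.1 size 35 37 ang 0.5 z 0.1538 mean [ 457.8 -325.8] col [86. 87. 86.]
px [285. 294.] n 135 rect c 357.3 -76.3 size 25 24 ang 46.6 z 0.146 mean [357.5 -76. ] col [146. 153. 141.]
px [395. 166.] n 462 rect c 626.5 -313.6 size 43 61 ang 2.5 z 0.1315 mean [ 624.2 -312.8] col [87. 88. 87.]
px [365. 208.] n 93 rect c 535.6 -252.5 size 47 27 ang 15.1 z 0.1239 mean [ 535.1 -247. ] col [85. 87. 85.]
px [397. 245.] n 63 rect c 456.8 -316.3 size 36 14 ang 3.2 z 0.1258 mean [ 457.3 -314.1] col [39. 40. 38.]
px [289. 288.] n 486 rect c 365.1 -85.2 size 42 60 ang 42.2 z 0.128 mean [368.7 -86.5] col [ 49. 114.  60.]
```

View pics/top1.png

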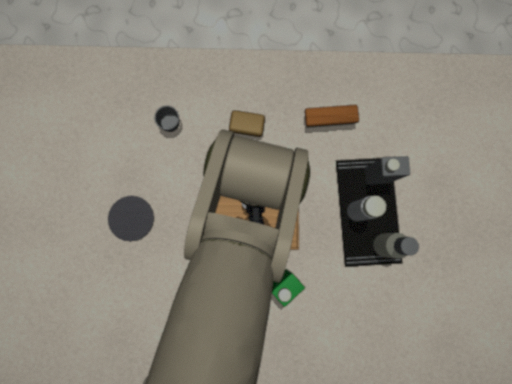

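All three stand on the mat: canister (395,166), can (372,207), bottle (400,246). The jar is under the gripper, so I grip it now.

>>> move_arm(deltas=[[0,0,0,1.2,0,0,0],[0,0,0,2.2,0,0,0],[0,0,0,3.0,0,0,0],[0,0,0,3.5,0,0,0],[0,0,0,3.5,0,0,0],[0,0,0,3.5,0,0,0],[1,0,0,3.5,0,0,0],[1,0,0,3.5,0,0,0],[1,0,0,3.5,0,0,0],[1,0,0,3.5,0,0,0],[1,0,0,3.5,0,0,0]])

```text
time: 20.85
position: [0.5556, -0.0095, 0.0424]
orientation: [180.0, 0.0, 92.8]
contact_force: [0.8, 0.0, 0.2]
opening: 0.0124
gripper_force: 0.0
```

>>> move_arm(deltas=[[1,0,0,-0.3,0,0,0],[1,0,0,-0.9,0,0,0],[1,0,0,-1.7,0,0,0],[1,0,0,-2.1,0,0,0],[1,0,0,-2.3,0,0,0],[1,0,0,-2.3,0,0,0]])

```text
time: 21.45
position: [0.5556, -0.0095, 0.1116]
orientation: [180.0, 0.0, 92.8]
contact_force: [-0.5, 1.2, -0.0]
opening: -0.0001
gripper_force: 0.0
```

```bash
python3 -c "
from h import *
go(512,281,113,92.8)
"
```

```text
t 21.45 p [555.6  -9.5 111.6] units [ 9.74 -0.98 -0.05] turn [ 0.01  0.   -0.  ]
```

```bash
python3 -c "
from h import *
from rig import cams
for n in('wrist','scene'):
    d=cams.read_camera(n)
    print(n);blobs(d,.05,.07);cv2.imwrite('pics/%s2.png'%n,d['color'][:,:,::-1])
"
```

```text
wrist
px [ 16. 140.] n 1408 rect c 397.7 26.8 size 52 19 ang 86.4 z 0.0598 mean [402.3  29.6] col [86. 51. 60.]
px [253. 206.] n 5470 rect c 556.7 -7.9 size 56 57 ang 87.6 z 0.0637 mean [556.4  -6.3] col [131. 129. 129.]
px [ 17. 289.] n 1040 rect c 384.6 -77.0 size 5 41 ang 38.6 z 0.0591 mean [386.8 -79.4] col [23. 65. 33.]
scene
px [349.  67.] n 309 rect c 43.7 9.8 size 67 142 ang 13.7 z 0.0594 mean [56.  15.2] col [57. 54. 49.]
px [182. 107.] n 33 rect c 455.6 -301.0 size 28 6 ang 8.9 z 0.0616 mean [ 458.5 -301.2] col [63. 63. 59.]
px [274. 120.] n 67 rect c 373.6 -60.1 size 7 33 ang 42.0 z 0.0608 mean [373.4 -60. ] col [22. 47. 27.]
px [176. 135.] n 104 rect c 550.6 -249.7 size 22 47 ang 49.7 z 0.06 mean [ 552.9 -247.9] col [68. 68. 69.]
px [301. 141.] n 123 rect c 399.8 34.6 size 23 54 ang 20.5 z 0.0601 mean [403.   36.6] col [66. 40. 47.]
px [138. 148.] n 156 rect c 641.2 -302.3 size 36 70 ang 39.9 z 0.0605 mean [ 639.4 -297.7] col [44. 44. 44.]
px [253. 176.] n 422 rect c 561.7 -9.0 size 58 57 ang 40.6 z 0.0613 mean [564.5  -7.2] col [76. 76. 76.]
```

View pics/scene2.png

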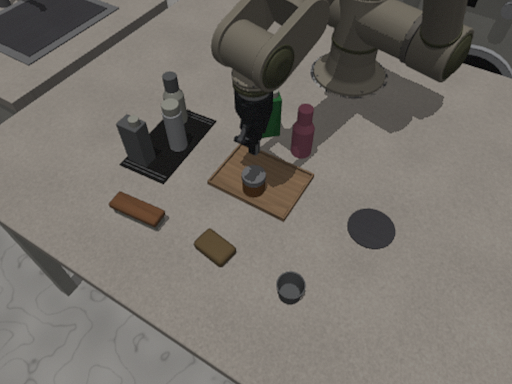

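View pics/wrist2.png

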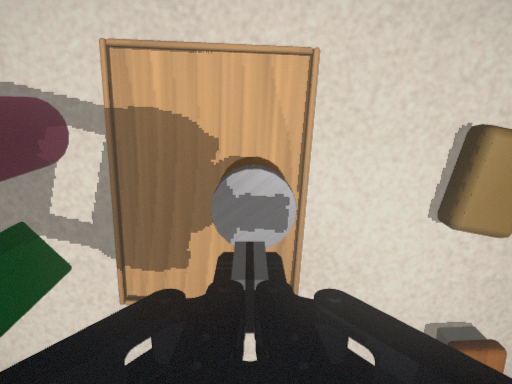

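```bash
python3 -c "
from h import *
from rig import cams,robot
s=robot.read_state();print(s['position'],s['opening'],s['time'])
d=cams.read_camera('wrist');w=cloud(d);print(d['pose'].round(3).tolist())
T=np.linalg.inv(d['pose'])
for p in([.5556,-.0095,.104],[.5556,-.0095,.123]):
    c=d['camera_matrix']@(T@np.r_[p,1])[:3];print(p,c[:2]/c[2])
for v in range(235,300,8):print(v,w[v,244].round(4),w[v,256].round(4))
d=cams.read_camera('scene');w=cloud(d)
for v in range(110,200,4):print(v,[w[v,u].round(3).tolist() for u in(246,254)])
"
```

```text
[ 0.55509153 -0.00940634  0.1103755 ] -0.0001046707173804066 21.55
[[0.999, 0.047, 0.013, 0.55], [0.049, -0.958, -0.281, 0.062], [-0.001, 0.281, -0.96, 0.277], [0.0, 0.0, 0.0, 1.0]]
[0.5556, -0.0095, 0.104] [253.74124735 235.11299748]
[0.5556, -0.0095, 0.123] [254.19014182 249.84608827]
235 [ 0.5503 -0.0263  0.064 ] [ 0.5584 -0.0257  0.0646]
243 [0.5503 0.0018 0.1408] [0.5555 0.0021 0.1409]
251 [0.5504 0.0013 0.1478] [0.5554 0.0017 0.1481]
259 [0.5505 0.002  0.1565] [0.5553 0.0018 0.1556]
267 [0.5507 0.0014 0.162 ] [0.5552 0.0014 0.1615]
275 [0.5507 0.0024 0.1698] [0.555  0.002  0.1686]
283 [5.509e-01 3.000e-04 1.717e-01] [0.555  0.0008 0.1721]
291 [ 0.551  -0.0027  0.1719] [0.5548 0.0027 0.1804]
299 [ 0.5511 -0.0022  0.1777] [ 5.549e-01 -1.000e-04  1.805e-01]
110 [[0.595, -0.001, 0.289], [0.589, 0.013, 0.292]]
114 [[0.595, -0.002, 0.279], [0.587, 0.011, 0.28]]
118 [[0.594, -0.003, 0.268], [0.589, 0.012, 0.271]]
122 [[0.594, -0.003, 0.258], [0.573, 0.003, 0.244]]
126 [[0.595, -0.002, 0.248], [0.576, 0.004, 0.236]]
130 [[0.598, -0.001, 0.24], [0.575, 0.004, 0.224]]
134 [[0.573, -0.018
[... 153 characters left out ...]
 0.208], [0.566, -0.003, 0.165]]
150 [[0.457, -0.097, 0.001], [0.567, -0.002, 0.154]]
154 [[0.472, -0.087, 0.005], [0.567, -0.002, 0.141]]
158 [[0.484, -0.079, 0.005], [0.47, -0.063, 0.001]]
162 [[nan, nan, nan], [0.484, -0.054, 0.004]]
166 [[0.507, -0.065, 0.004], [0.538, -0.021, 0.061]]
170 [[0.557, -0.031, 0.059], [0.548, -0.014, 0.06]]
174 [[0.568, -0.024, 0.06], [0.56, -0.007, 0.063]]
178 [[0.579, -0.017, 0.06], [0.569, -0.001, 0.061]]
182 [[0.59, -0.01, 0.063], [0.58, 0.006, 0.062]]
186 [[0.588, -0.012, 0.044], [0.582, 0.007, 0.049]]
190 [[0.588, -0.012, 0.027], [0.583, 0.007, 0.035]]
194 [[0.589, -0.012, 0.013], [0.581, 0.006, 0.017]]
198 [[0.593, -0.01, 0.002], [0.583, 0.007, 0.003]]
```

The wrist and scene depth both put the fingertips about 33 mm higher than the nominal TCP implies, so the gripper closed above the jar. The jar is untouched. I reopen and go lower.

>>> move_arm(deltas=[[0,0,0,0,0,0,0],[0,0,0,0,0,0,0],[0,0,0,0,0,0,0],[0,0,0,0,0,0,0],[0,0,0,0,0,0,0],[0,0.03,0.04,0.8,0,0,0],[0,0.03,0.04,1.6,0,0,0],[0,0.03,0.04,2.3,0,0,0],[0,0.03,0.04,2.7,0,0,0],[0,0.03,0.04,2.7,0,0,0]])

```text
time: 22.65
position: [0.5559, -0.0084, 0.029]
orientation: [-179.9, -0.0, 92.8]
contact_force: [0.0, 0.6, -0.3]
opening: 0.0855
gripper_force: 0.0
```

```bash
python3 -c "
from h import *
from rig import cams,robot
go(556.5,-9,10,92.8)
for n in ('scene','wrist'):
    d=cams.read_camera(n);w=cloud(d);m=(abs(w[...,0]-.556)<.075)&(abs(w[...,1]+.009)<.02)&(w[...,2]>.02)&(w[...,2]<.15)&(abs(w[...,0]-.556)>.035)
    print(n,m.sum(), np.sort(w[m][:,2])[:60:6].round(3))
blobs(d,.05,.07)
"
```

```text
t 22.65 p [555.9  -8.4  29. ] units [-0.02  0.02  0.63] turn [-0.03 -0.01 -0.01]
scene 397 [0.064 0.066 0.068 0.07  0.071 0.074 0.075 0.076 0.077 0.078]
wrist 21023 [0.066 0.067 0.067 0.067 0.068 0.068 0.068 0.068 0.068 0.068]
px [253. 264.] n 12903 rect c 556.5 -9.0 size 57 58 ang 5.8 z 0.0637 mean [556.3  -6.2] col [118. 116. 116.]
px [149. 274.] n 85 rect c 512.1 -10.4 size 1 20 ang 2.9 z 0.0687 mean [512.1 -10.2] col [56. 46. 36.]
px [350. 274.] n 83 rect c 597.5 -5.6 size 1 18 ang 2.5 z 0.0688 mean [597.5  -6. ] col [66. 63. 59.]
```

>>> move_arm(deltas=[[0,0,0.01,0.3,0,0,0],[0,0,0.01,0.6,0,0,0],[0,0,0.01,0.6,0,0,0],[1,0,0.01,0.6,0,0,0],[1,0,0.01,0.6,0,0,0],[1,0,0.01,0.6,0,0,0],[1,0,0.01,0.6,0,0,0],[1,0,0.01,0.6,0,0,0]])

```text
time: 23.55
position: [0.5574, -0.0086, 0.0129]
orientation: [179.9, 0.0, 92.8]
contact_force: [-1.7, -0.1, 6.1]
opening: 0.0568
gripper_force: 43.2
```

>>> move_arm(deltas=[[1,0,0,-0.3,0,0,0],[1,0,0,-0.9,0,0,0],[1,0,0,-1.7,0,0,0],[1,0,0,-2.1,0,0,0],[1,0,0,-2.3,0,0,0],[1,0,0,-2.3,0,0,0]])

```text
time: 24.15
position: [0.557, -0.0085, 0.0814]
orientation: [180.0, 0.0, 92.8]
contact_force: [-0.4, 0.1, -1.9]
opening: 0.0566
gripper_force: 43.1
```

```bash
python3 -c "
from h import *
go(512,281,80,92.8)
"
```

```text
t 24.15 p [557.   -8.5  81.4] units [ 9.71 -1.03  0.05] turn [ 0.01  0.   -0.  ]
```

>>> move_arm(deltas=[[1,0.4,-0.04,0,0,0,0],[1,1.2,-0.13,0,0,0,0],[1,2.1,-0.22,0,0,0,0],[1,3.1,-0.33,0,0,0,0],[1,4.1,-0.43,0,0,0,0],[1,5.1,-0.54,0,0,0,0],[1,6.1,-0.65,0,0,0,0],[1,7.1,-0.75,0,0,0,0],[1,8.0,-0.85,0,0,0,0],[1,8.8,-0.93,0,0,0,0],[1,9.5,-1.01,0,0,0,0],[1,9.71,-1.03,0,0,0,0]])

```text
time: 25.35
position: [0.5105, 0.2831, 0.0801]
orientation: [-179.9, 0.0, 92.9]
contact_force: [0.2, -1.2, -1.9]
opening: 0.0566
gripper_force: 43.1
```

>>> move_arm(deltas=[[1,0,0,0.4,0,0,0],[1,0,0,1.0,0,0,0],[1,0,0,1.5,0,0,0],[1,0,0,1.9,0,0,0],[1,0,0,2.1,0,0,0],[1,0,0,2.2,0,0,0],[1,0,0,2.25,0,0,0],[1,0,0,2.28,0,0,0],[1,0,0,2.28,0,0,0]])

```text
time: 26.25
position: [0.5123, 0.2809, 0.0139]
orientation: [179.9, 0.0, 92.8]
contact_force: [-2.2, -2.0, 4.8]
opening: 0.0564
gripper_force: 43.6
```

>>> move_arm(deltas=[[0,0,0,0,0,0,0],[0,0,0,0,0,0,0],[0,0,0,0,0,0,0],[0,0,0,0,0,0,0],[0,0,0,-0.6,0,0,0],[0,0,0,-1.6,0,0,0],[0,0,0,-2.8,0,0,0],[0,0,0,-4.2,0,0,0],[0,0,0,-5.7,0,0,0],[0,0,0,-7.2,0,0,0],[0,0,0,-7.2,0,0,0],[0,0,0,-7.2,0,0,0]])

```text
time: 27.45
position: [0.5121, 0.281, 0.2291]
orientation: [179.9, -0.0, 92.8]
contact_force: [-0.5, 0.1, -1.1]
opening: 0.0854
gripper_force: 0.0
```

```bash
python3 -c "
from h import *
from rig import cams
go(537.2,-261.3,230,92.8)
for n in('scene','top'):
    d=cams.read_camera(n);print(n)
    blobs(d,.057,.072,100)
cv2.imwrite('pics/scene3.png',cams.read_camera('scene')['color'][:,:,::-1])
"
```

```text
t 27.45 p [512.1 281.  229.1] units [-18.1   -0.04  -0.04] turn [ 0.01 -0.   -0.  ]
scene
px [350.  66.] n 218 rect c 43.1 10.0 size 66 139 ang 14.1 z 0.0642 mean [55.6 16.9] col [64. 61. 55.]
px [268. 119.] n 105 rect c 383.6 -76.9 size 30 67 ang 16.4 z 0.0643 mean [382.8 -73.8] col [25. 49. 29.]
px [138. 147.] n 119 rect c 642.2 -301.7 size 33 70 ang 36.5 z 0.0647 mean [ 638.8 -298. ] col [43. 43. 43.]
px [375. 214.] n 473 rect c 515.3 280.1 size 57 57 ang 3.0 z 0.0624 mean [516.9 280.3] col [79. 79. 80.]
top
px [124. 216.] n 536 rect c 513.2 277.7 size 57 56 ang 14.7 z 0.0639 mean [512.8 277.3] col [91. 92. 92.]
```

View pics/scene3.png

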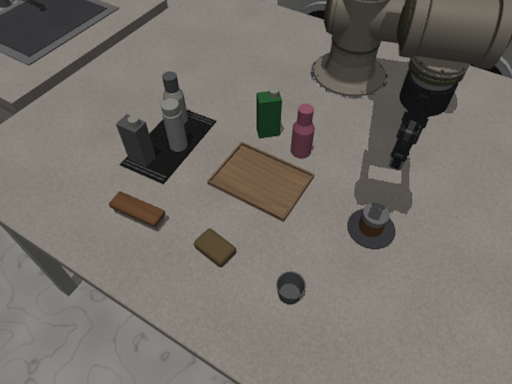

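The jar stands centred on the plate at (375,222). Now I return the can.

>>> move_arm(deltas=[[0,-18.1,-0.04,0,0,0,0],[0,-18.1,-0.04,0,0,0,0],[0,-18.1,-0.04,0,0,0,0],[0,-18.1,-0.04,0,0,0,0],[0,-18.1,-0.04,0,0,0,0],[0,-18.1,-0.04,0,0,0,0],[0,-18.1,-0.04,0,0,0,0],[0,-18.1,-0.04,0,0,0,0],[0,-18.1,-0.04,0,0,0,0],[0,-18.1,-0.04,0,0,0,0],[0,-18.1,-0.04,0,0,0,0],[0,-18.1,-0.04,0,0,0,0]])

```text
time: 28.8
position: [0.536, -0.266, 0.2264]
orientation: [-179.8, -0.1, 92.5]
contact_force: [-0.4, 0.5, -0.7]
opening: 0.0854
gripper_force: 0.0
```

>>> move_arm(deltas=[[0,0,0,0,0,0,0],[0,0,0,0,0,0,0],[0,0,0,0,0,0,0]])

```text
time: 29.1
position: [0.5373, -0.2602, 0.2287]
orientation: [-180.0, -0.0, 92.9]
contact_force: [0.0, -0.1, 0.0]
opening: 0.0855
gripper_force: 0.0
```

```bash
python3 -c "
from h import *
from rig import cams
go(537.2,-261.3,93,92.8)
d=cams.read_camera('wrist')
for a in((.136,.165),):blobs(d,*a)
"
```

```text
t 29.1 p [ 537.3 -260.2  228.7] units [-0.04 -0.    4.52] turn [-0.   -0.    0.01]
px [250. 197.] n 2526 rect c 535.8 -261.0 size 43 42 ang 15.5 z 0.1496 mean [ 535.8 -259.6] col [157. 157. 145.]
px [354. 246.] n 760 rect c 622.1 -298.3 size 25 22 ang 31.2 z 0.1503 mean [ 620.5 -295.9] col [182. 182. 171.]
px [157. 266.] n 1038 rect c 460.7 -323.7 size 25 37 ang 32.9 z 0.1537 mean [ 464.3 -321. ] col [93. 93. 92.]
```

>>> move_arm(deltas=[[0,-0.03,0,1.2,0,0,0],[0,-0.03,0,2.4,0,0,0],[0,-0.03,0,3.4,0,0,0],[0,-0.03,0,4.1,0,0,0],[0,-0.03,0,4.52,0,0,0],[0,-0.03,0,4.52,0,0,0],[1,-0.03,0,4.52,0,0,0],[1,-0.03,0,4.52,0,0,0],[1,-0.03,0,4.52,0,0,0],[1,-0.03,0,4.52,0,0,0],[1,-0.03,0,4.52,0,0,0],[1,-0.03,0,4.52,0,0,0]])

```text
time: 30.35
position: [0.5378, -0.2628, 0.0949]
orientation: [179.9, 0.1, 92.8]
contact_force: [-1.0, 1.4, 6.5]
opening: 0.0447
gripper_force: 39.8
```

>>> move_arm(deltas=[[1,0,0,-0.3,0,0,0],[1,0,0,-0.9,0,0,0],[1,0,0,-1.7,0,0,0],[1,0,0,-2.1,0,0,0],[1,0,0,-2.3,0,0,0],[1,0,0,-2.3,0,0,0]])

```text
time: 30.95
position: [0.5372, -0.2624, 0.1625]
orientation: [180.0, 0.0, 92.8]
contact_force: [0.0, 0.6, -1.9]
opening: 0.0447
gripper_force: 41.3
```

```bash
python3 -c "
from h import *
go(545.5,54.7,163,92.8)
"
```

```text
t 30.95 p [ 537.2 -262.4  162.5] units [10.54  0.79 -0.02] turn [ 0.01  0.   -0.  ]
```

>>> move_arm(deltas=[[1,0.4,0.03,0,0,0,0],[1,1.2,0.09,0,0,0,0],[1,2.2,0.16,0,0,0,0],[1,3.3,0.24,0,0,0,0],[1,4.4,0.33,0,0,0,0],[1,5.5,0.41,0,0,0,0],[1,6.6,0.49,0,0,0,0],[1,7.7,0.57,0,0,0,0],[1,8.7,0.65,0,0,0,0],[1,9.6,0.72,0,0,0,0],[1,10.3,0.77,0,0,0,0],[1,10.54,0.79,0,0,0,0]])

```text
time: 32.15
position: [0.5446, 0.057, 0.1613]
orientation: [-179.9, -0.0, 92.9]
contact_force: [0.1, -0.4, -2.1]
opening: 0.0446
gripper_force: 41.2
```

>>> move_arm(deltas=[[1,0,0,0.2,0,0,0],[1,0,0,0.8,0,0,0],[1,0,0,1.4,0,0,0],[1,0,0,1.8,0,0,0],[1,0,0,2.05,0,0,0],[1,0,0,2.15,0,0,0],[1,0,0,2.22,0,0,0],[1,0,0,2.27,0,0,0],[1,0,0,2.29,0,0,0],[1,0,0,2.29,0,0,0]])

```text
time: 33.15
position: [0.5462, 0.0544, 0.096]
orientation: [179.8, 0.0, 92.8]
contact_force: [-5.3, -0.1, 13.5]
opening: 0.0447
gripper_force: 43.1
```

>>> move_arm(deltas=[[1,0,0,-0.04,0,0,0],[0,0,0,-0.04,0,0,0],[0,0,0,-0.04,0,0,0],[0,0,0,-0.04,0,0,0],[0,0,0,-0.04,0,0,0],[0,0,0,-0.6,0,0,0],[0,0,0,-1.6,0,0,0],[0,0,0,-2.8,0,0,0],[0,0,0,-4.0,0,0,0],[0,0,0,-4.5,0,0,0]])

```text
time: 34.15
position: [0.5464, 0.0545, 0.232]
orientation: [179.7, 0.0, 92.8]
contact_force: [0.4, -0.2, 0.5]
opening: 0.0851
gripper_force: 0.0
```

```bash
python3 -c "
from h import *
from rig import cams
d=cams.read_camera('wrist')
for a in((.136,.165),):blobs(d,*a)
go(457.1,-327.4,230,92.8)
"
```

```text
px [248. 193.] n 2512 rect c 544.1 56.3 size 43 43 ang 16.2 z 0.1506 mean [544.1  57.8] col [137. 135. 124.]
px [ 39. 216.] n 2187 rect c 378.7 28.5 size 38 37 ang 1.5 z 0.1504 mean [381.6  30.4] col [153.  89. 108.]
px [ 32. 316.] n 323 rect c 358.2 -67.2 size 10 23 ang 67.5 z 0.1428 mean [360. -66.] col [104. 104.  95.]
t 34.2 p [546.8  54.5 233. ] units [-12.57  -3.61   0.09] turn [ 0.08  0.01 -0.  ]
```

The can is back within about 1 mm (was 543.8, 55.6). Next is the bottle.

>>> move_arm(deltas=[[0,-12.57,-3.61,0,0,0,0],[0,-12.57,-3.61,0,0,0,0],[0,-12.57,-3.61,0,0,0,0],[0,-12.57,-3.61,0,0,0,0],[0,-12.57,-3.61,0,0,0,0],[0,-12.57,-3.61,0,0,0,0],[0,-12.57,-3.61,0,0,0,0],[0,-12.57,-3.61,0,0,0,0],[0,-12.57,-3.61,0,0,0,0],[0,-12.57,-3.61,0,0,0,0],[0,-12.57,-3.61,0,0,0,0],[0,-12.57,-3.61,0,0,0,0]])

```text
time: 35.4
position: [0.456, -0.3262, 0.2285]
orientation: [180.0, -0.0, 92.9]
contact_force: [-0.5, 0.7, -0.3]
opening: 0.0858
gripper_force: 0.0
```

```bash
python3 -c "
from h import *
go(457.1,-327.4,119,92.8)
"
```

```text
t 35.4 p [ 456.  -326.2  228.5] units [-0.04  0.03  3.65] turn [ 0.   -0.    0.01]
```

>>> move_arm(deltas=[[0,-0.02,0.01,1.0,0,0,0],[0,-0.02,0.01,2.0,0,0,0],[0,-0.02,0.01,2.9,0,0,0],[0,-0.02,0.01,3.4,0,0,0],[0,-0.02,0.01,3.65,0,0,0],[0,-0.02,0.01,3.65,0,0,0],[1,-0.02,0.01,3.65,0,0,0],[1,-0.02,0.01,3.65,0,0,0],[1,-0.02,0.01,3.65,0,0,0],[1,-0.02,0.01,3.65,0,0,0],[1,-0.02,0.01,3.65,0,0,0],[1,-0.02,0.01,3.65,0,0,0]])

```text
time: 36.6
position: [0.4563, -0.3283, 0.1199]
orientation: [179.9, 0.1, 92.8]
contact_force: [1.0, -0.0, 4.9]
opening: 0.036
gripper_force: 39.9
```

>>> move_arm(deltas=[[1,0,0,-0.3,0,0,0],[1,0,0,-0.9,0,0,0],[1,0,0,-1.7,0,0,0],[1,0,0,-2.1,0,0,0],[1,0,0,-2.3,0,0,0],[1,0,0,-2.3,0,0,0]])

```text
time: 37.2
position: [0.4559, -0.3279, 0.1881]
orientation: [180.0, 0.0, 92.8]
contact_force: [0.4, -0.6, -3.6]
opening: 0.036
gripper_force: 40.8
```

```bash
python3 -c "
from h import *
go(496.2,-12,188,92.8)
"
```

```text
t 37.2 p [ 455.9 -327.9  188.1] units [10.45  1.85  0.  ] turn [ 0.  0. -0.]
```

>>> move_arm(deltas=[[1,0.4,0.07,0,0,0,0],[1,1.2,0.21,0,0,0,0],[1,2.2,0.39,0,0,0,0],[1,3.3,0.58,0,0,0,0],[1,4.4,0.78,0,0,0,0],[1,5.5,0.97,0,0,0,0],[1,6.6,1.17,0,0,0,0],[1,7.7,1.36,0,0,0,0],[1,8.7,1.54,0,0,0,0],[1,9.6,1.7,0,0,0,0],[1,10.2,1.81,0,0,0,0],[1,10.45,1.85,0,0,0,0]])

```text
time: 38.4
position: [0.4955, -0.0098, 0.1872]
orientation: [-179.9, -0.1, 92.9]
contact_force: [-0.3, -0.4, -4.0]
opening: 0.0358
gripper_force: 40.7
```

>>> move_arm(deltas=[[1,0,0,0.2,0,0,0],[1,0,0,0.8,0,0,0],[1,0,0,1.4,0,0,0],[1,0,0,1.8,0,0,0],[1,0,0,2.05,0,0,0],[1,0,0,2.15,0,0,0],[1,0,0,2.2,0,0,0],[1,0,0,2.24,0,0,0],[1,0,0,2.25,0,0,0],[1,0,0,2.25,0,0,0]])

```text
time: 39.4
position: [0.4965, -0.0121, 0.121]
orientation: [179.9, 0.0, 92.8]
contact_force: [-0.3, 0.7, -1.6]
opening: 0.036
gripper_force: 40.9
```

Just touching. I lower 1 mm more, then release.

>>> move_arm(deltas=[[1,0,0,0.03,0,0,0],[0,0,0,0.03,0,0,0],[0,0,0,0.03,0,0,0],[0,0,0,0.03,0,0,0],[0,0,0,0.03,0,0,0],[0,0,0,-0.6,0,0,0],[0,0,0,-1.6,0,0,0],[0,0,0,-2.8,0,0,0],[0,0,0,-3.6,0,0,0],[0,0,0,-3.6,0,0,0]])

```text
time: 40.4
position: [0.4974, -0.0123, 0.2316]
orientation: [179.7, 0.1, 92.8]
contact_force: [0.2, 0.3, -0.9]
opening: 0.0852
gripper_force: 0.0
```

```bash
python3 -c "
from h import *
from rig import cams
d=cams.read_camera('wrist')
for a in((.136,.165),):blobs(d,*a)
go(626,-314,230,92.8)
"
```

```text
px [320. 107.] n 3057 rect c 543.8 55.8 size 43 43 ang 15.8 z 0.1506 mean [543.   56.2] col [201. 201. 196.]
px [ 93. 134.] n 2418 rect c 378.9 28.3 size 37 37 ang 67.7 z 0.1505 mean [380.6  29.1] col [156.  92. 110.]
px [249. 195.] n 2049 rect c 495.9 -11.3 size 37 38 ang 58.3 z 0.1556 mean [495.7  -9.5] col [93. 90. 88.]
px [ 76. 258.] n 901 rect c 354.9 -74.5 size 25 25 ang 48.5 z 0.1464 mean [356.6 -72.7] col [149. 149. 136.]
t 40.45 p [496.6 -12.2 229.5] units [-10.26   3.82   0.  ] turn [ 0.03  0.01 -0.  ]
```

The bottle is back (was 494.2, -11.6). The canister is last.

>>> move_arm(deltas=[[0,-10.26,3.82,0,0,0,0],[0,-10.26,3.82,0,0,0,0],[0,-10.26,3.82,0,0,0,0],[0,-10.26,3.82,0,0,0,0],[0,-10.26,3.82,0,0,0,0],[0,-10.26,3.82,0,0,0,0],[0,-10.26,3.82,0,0,0,0],[0,-10.26,3.82,0,0,0,0],[0,-10.26,3.82,0,0,0,0],[0,-10.26,3.82,0,0,0,0],[0,-10.26,3.82,0,0,0,0],[0,-10.26,3.82,0,0,0,0]])

```text
time: 41.65
position: [0.6256, -0.3131, 0.229]
orientation: [180.0, 0.0, 92.8]
contact_force: [-0.2, 0.5, -0.4]
opening: 0.0855
gripper_force: 0.0
```

```bash
python3 -c "
from h import *
go(626,-314,93,92.8)
"
```

```text
t 41.65 p [ 625.6 -313.1  229. ] units [-0.03  0.01  4.53] turn [0.   0.   0.01]
```

>>> move_arm(deltas=[[0,-0.02,0,1.2,0,0,0],[0,-0.02,0,2.4,0,0,0],[0,-0.02,0,3.4,0,0,0],[0,-0.02,0,4.3,0,0,0],[0,-0.02,0,4.9,0,0,0],[0,-0.02,0,5.03,0,0,0],[1,-0.02,0,5.03,0,0,0],[1,-0.02,0,5.03,0,0,0],[1,-0.02,0,5.03,0,0,0],[1,-0.02,0,5.03,0,0,0],[1,-0.02,0,5.03,0,0,0],[1,-0.02,0,5.03,0,0,0]])

```text
time: 42.85
position: [0.6262, -0.3149, 0.0791]
orientation: [179.9, 0.1, 92.8]
contact_force: [0.9, 0.3, 5.4]
opening: 0.0413
gripper_force: 42.6
```

>>> move_arm(deltas=[[1,0,0,-0.3,0,0,0],[1,0,0,-0.9,0,0,0],[1,0,0,-1.7,0,0,0],[1,0,0,-2.1,0,0,0],[1,0,0,-2.3,0,0,0],[1,0,0,-2.3,0,0,0]])

```text
time: 43.45
position: [0.6256, -0.3145, 0.1468]
orientation: [180.0, 0.0, 92.8]
contact_force: [0.1, 0.8, -2.8]
opening: 0.0417
gripper_force: 41.6
```

```bash
python3 -c "
from h import *
go(551.6,-75.4,147,92.8)
"
```

```text
t 43.45 p [ 625.6 -314.5  146.8] units [ 8.08 -2.08 -0.01] turn [ 0.  0. -0.]
```

>>> move_arm(deltas=[[1,0.3,-0.08,0,0,0,0],[1,0.9,-0.23,0,0,0,0],[1,1.7,-0.44,0,0,0,0],[1,2.6,-0.67,0,0,0,0],[1,3.5,-0.9,0,0,0,0],[1,4.4,-1.13,0,0,0,0],[1,5.3,-1.36,0,0,0,0],[1,6.1,-1.57,0,0,0,0],[1,6.9,-1.78,0,0,0,0],[1,7.5,-1.93,0,0,0,0],[1,7.9,-2.03,0,0,0,0],[1,8.08,-2.08,0,0,0,0]])

```text
time: 44.65
position: [0.5512, -0.0745, 0.1464]
orientation: [-180.0, -0.0, 92.8]
contact_force: [0.0, -0.5, -2.4]
opening: 0.0414
gripper_force: 41.6
```

>>> move_arm(deltas=[[1,0,0,0.2,0,0,0],[1,0,0,0.8,0,0,0],[1,0,0,1.4,0,0,0],[1,0,0,1.8,0,0,0],[1,0,0,2.05,0,0,0],[1,0,0,2.15,0,0,0],[1,0,0,2.2,0,0,0],[1,0,0,2.24,0,0,0],[1,0,0,2.26,0,0,0],[1,0,0,2.26,0,0,0]])

```text
time: 45.65
position: [0.5519, -0.0756, 0.0801]
orientation: [179.9, 0.0, 92.8]
contact_force: [-2.5, 0.4, 5.0]
opening: 0.0415
gripper_force: 42.5
```

>>> move_arm(deltas=[[0,0,0,0,0,0,0],[0,0,0,0,0,0,0],[0,0,0,0,0,0,0],[0,0,0,0,0,0,0],[0,0,0,-0.6,0,0,0],[0,0,0,-1.6,0,0,0],[0,0,0,-2.8,0,0,0],[0,0,0,-4.0,0,0,0],[0,0,0,-5.0,0,0,0],[0,0,0,-6.0,0,0,0],[0,-5,0,-6.0,0,0,0],[0,-5,0,-6.0,0,0,0]])

```text
time: 46.85
position: [0.5567, -0.1759, 0.2601]
orientation: [179.9, 0.1, 92.9]
contact_force: [1.3, 0.5, -0.6]
opening: 0.0856
gripper_force: 0.0
```

>>> move_arm(deltas=[[0,-4,-4,0,0,0,0],[0,-4,-4,0,0,0,0],[0,-4,-4,0,0,0,0],[0,-4,-4,0,0,0,0],[0,-4,-4,0,0,0,0],[0,-4,-4,0,0,0,0],[0,-4,-4,0,0,0,0],[0,-4,-4,0,0,0,0]])

```text
time: 47.65
position: [0.443, -0.3002, 0.2587]
orientation: [180.0, -0.0, 92.9]
contact_force: [0.3, 0.2, -1.0]
opening: 0.0856
gripper_force: 0.0
```

```bash
python3 -c "
from h import *
from rig import cams
for n in('top','scene'):
    d=cams.read_camera(n);print(n)
    for a in((.136,.165),(.115,.136),(.057,.072)):blobs(d,*a,40)
    cv2.imwrite('pics/%s4.png'%n,d['color'][:,:,::-1])
"
```

```text
top
px [222. 199.] n 360 rect c 546.4 53.8 size 43 41 ang 0.5 z 0.1498 mean [546.   53.7] col [152. 153. 150.]
px [279. 198.] n 129 rect c 551.6 -62.4 size 24 24 ang 68.1 z 0.1506 mean [551.1 -62.2] col [147. 149. 146.]
px [254. 223.] n 270 rect c 498.6 -13.5 size 36 35 ang 0.9 z 0.155 mean [498.1 -13.3] col [105. 107. 105.]
px [234. 282.] n 286 rect c 381.2 25.9 size 37 36 ang 2.7 z 0.15 mean [381.2  26.4] col [151. 101. 122.]
px [285. 294.] n 135 rect c 357.3 -76.3 size 25 24 ang 47.3 z 0.1463 mean [357.5 -76. ] col [142. 149. 138.]
px [285. 199.] n 444 rect c 552.4 -74.9 size 42 60 ang 3.1 z 0.1328 mean [551.3 -77.2] col [100. 100.  98.]
px [227. 207.] n 40 rect c 534.3 45.0 size 16 44 ang 36.3 z 0.1251 mean [532.   44.5] col [85. 85. 82.]
px [289. 288.] n 488 rect c 365.1 -85.1 size 43 60 ang 42.5 z 0.1279 mean [368.6 -86.5] col [ 47. 111.  59.]
px [124. 216.] n 532 rect c 512.9 277.6 size 56 57 ang 89.5 z 0.0639 mean [512.8 277.4] col [115. 116. 116.]
scene
px [341.  38.] n 168 rect c 57.9 -28.0 size 89 19 ang 62.7 z 0.1483 mean [ 63.4 -23.4] col [50. 47. 43.]
px [397.  94.] n 2
[... 1284 characters left out ...]
 56.2 -5.6 size 123 39 ang 83.8 z 0.0643 mean [63.6  3.1] col [53. 50. 45.]
px [268. 119.] n 97 rect c 383.4 -77.5 size 28 67 ang 15.9 z 0.0646 mean [382.8 -73.5] col [24. 49. 28.]
px [301. 140.] n 92 rect c 400.2 35.8 size 21 52 ang 23.0 z 0.0642 mean [403.1  36.7] col [74. 45. 53.]
px [262. 164.] n 64 rect c 523.1 -10.6 size 13 44 ang 3.4 z 0.065 mean [524.   -7.4] col [71. 70. 65.]
px [233. 166.] n 116 rect c 568.1 -63.1 size 32 68 ang 36.7 z 0.0639 mean [567.9 -61.8] col [42. 43. 43.]
px [279. 187.] n 80 rect c 562.4 64.0 size 17 45 ang 30.0 z 0.0644 mean [564.7  65.1] col [69. 69. 70.]
px [375. 214.] n 474 rect c 514.7 279.7 size 59 56 ang 8.8 z 0.0623 mean [517. 280.] col [93. 93. 94.]
```

View pics/scene4.png

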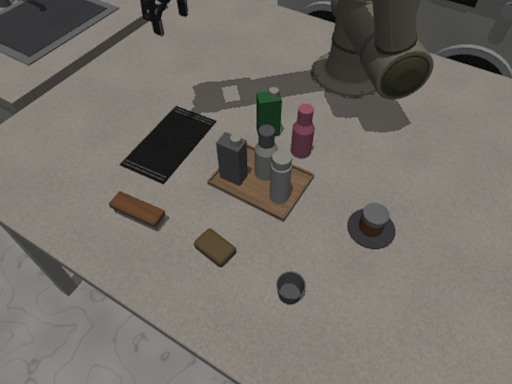

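All three are back within about 2 mm: bottle (266,150), canister (232,160), can (281,178). The jar is on the plate at (375,220), and the arm is clear.

```bash
python3 -c "
from rig import robot
print(robot.sign_off())"
```

```text
the job is handed in; nothing more can be done
None
```

I handed the job in at about 48 s: the jar is on the plate about 3 mm from its middle, and by the cameras the bottle, canister and can are upright on the tray within about 2 mm of their starting places; sign-off returned no verdict.

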